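# Drop a worn bearing into the lever bin and ease the lid shut

### The arm

A 6-joint arm with a two-finger parallel gripper is mounted at the origin on the work surface. World frame = base frame: x ahead of the robot, y to its left, z up, the work surface at z = 0. Lengths are in m, angles in rad, forces in N, time in s.
With the tool pointing down it reaches from about 0.325 to 0.9 m from the base axis. Payload 3.5 kg.
Tool frame: the origin (TCP) lies on the front face of the gripper's body, between the roots of the fingers; the fingertips stand 73 mm ahead of it and the grasp point (between the pads) lies 54 mm ahead of it; z points along the fingers, y is the line along which they close (so a half turn about z gives the same grasp; the last joint's range is limited). The gripper opens to 85 mm and grips with 20 to 120 N. Pads are 22 mm wide; open, the fingers measure 114 mm over their backs; the gripper's body (76 mm by 85 mm) begins 54 mm behind the grasp point. The pads swing forward as they close: fully open they stand 13 mm farther back than shut.
Start: joints at [-1.404, 0.276, -0.026, 1.268, 0, 1.467], TCP at [0.167, -0.602, 0.304] pointing down, gripper open.
Joint ranges: [-3.12, 3.12], [-0.85, 1.88], [-1.08, 1.24], [-1.95, 2.15], [-1.57, 1.53], [-3.14, 3.14]. Speed limits (rad/s): [2.57, 2.57, 3.14, 3.14, 3.14, 3.14].

### API

Orientations are given as [roll, pitch, yaw] about the fixed x, y, z axes, in that order (R = Rz(yaw) Ry(pitch) Rx(roll)).
In Python, from cell import * gives the robot as it stands.
- The arm moves only by the shell command python3 -m handwheel 'ROWS' [FORCE]. ROWS is JSON, a list of rows, each a list of 3 entries, a list of its own where there are three numbers: the gripper's target within -1 to 1 (fully open at 1, half-way at 0, shut at -1), then the shift along the tool's x, y, z normalised to -1 to 1, where 1 is 12 cm, then the turn, a rotation vector about the tool's x, y, z normalised to -1 to 1, where 1 is pi/2 rad. In form: [[hand, [tx, ty, tz], [wx, wy, wz]], ...]. A call has 1 to 12 rows; each row is the pose to reach, as a shift and turn from the pose commanded when the call began, along the tool's axes at that moment; what a row does not reach only later rows make up. A row lasts 1/12 s, in which the tool goes at most 41.7 mm and 7.16 degrees, less where a joint would pass 70% of its speed; a pose out of reach is approached as far as the arm can. A call with a number of a shift or a turn outside -1 to 1 is refused whole. A call with a gripper value outside its range is refused whole. The fingers move at their own pace and stop on an object; FORCE is the grip in N (left out, the last holds). Time passes only in rows, so rows that repeat a pose let the fingers close. It gives the time, the measured TCP pose, the force, the opening and the grip force at its end, in the units of the state.
- get_state(): the state, without advancing time (a new reading comes with each control period).
- grab_frame(name): name is "scene" or "top"; returns (picture, depth): 400x640x3 uint8, blue, green, red; 400x640 float32, m along the optical axis (not along the pixel's ray), 0 where there is no reading.
- camera_params(name): a dict with "K" (3x3 intrinsics, pixels), "R" (3x3) and "t" (3): a world point X has camera coordinates R X + t. Camera axes: x right, y down, z forward; pixel columns grow to the right and rows downward; lengths in m; the calibration is good to about 2 mm. A picture is of the moment at which its call begins. camera_params takes no time and is no camera call.
- finish_job(): hands the job in; it is judged then, once.
Trained networks look in the newest picture that a camera, given by its name, has taken for a name from the list of things; names that differ only in an ending like _2 or _b are one class to them, and where a whole thing is asked for, a point or a joint stands for the part that bears it (a point fixed in the world has none). Each returns a list of dicts, best first, with "conf" (0 to 1); they miss things now and then, are a little off and sometimes report something else, mostly with a low value. They report only what shows in the picture. A call takes as long as a camera call.
- spot_in(camera, label): "at" ([column, row] as shares, 0 to 1, of the picture: columns of its width, rows of its height, amid what is visible of it).
- silhouettes(camera, label): "mask" (400x640 bool, what is visible of it) and "at" ([column, row] as shares, 0 to 1, of the picture: columns of its width, rows of its height, amid what is visible of it).
- place_of(camera, label): "at" ([column, row] as shares, 0 to 1, of the picture: columns of its width, rows of its height: a listed point, or the origin of a listed thing).
The state is a dict: "time": time; "joints": joint angles; "dq": joint speeds; "effort": joint torques, N m; "position": TCP position; "tcp_rot": TCP orientation; "contact_force": force on the tool from outside, world axes, zero at the start; "ft_torque": the same for the moment, N m; "opening": finger opening in m; "finger_force": force on a finger pad.
Only numpy, scipy, OpenCV 4.12 (cv2) and the standard library are available. Lean on these libraries where they do the work, as an engineer would, in place of code of your own. Each camera call takes 0.05 s, during which the arm holds its last target. There are 200 camera calls.

### The job

A worn wheel bearing waits on the small white chute of the blue scrap bin, held back by the closed yellow lid. With the fingertips, press the bin's red lever pad all the way down, without forcing it against its stop, so that the linked lid swings fully open and the bearing rolls in; then let the lever up slowly so that the lid eases shut without slamming, and take the hand away. Do not touch the lid or the bearing, and leave the mug, tools and parts on the bench where they are.

Things in the scene. Friction and masses are not known exactly. Their poses are not given: they have to be found in the camera images.
- bin: blue sheet-metal scrap bin, open box 170 (x) x 150 (y) x 115 mm high, walls 4 mm, screwed to the bench. Origin at the centre of its underside on the bench; -x is its front (lever pad side, towards the robot), +y the side with the chute, +z up. The chute is a 44 mm wide white metal channel that climbs away from the bin's rim on the +y side, from x -72 to -28 mm, out to y = 173 mm, its top at most 170 mm above the bench. The inside of the bin is |x| < 81, |y| < 71 mm.
- lever (a joint): angle of the red-padded steel lever that runs along the bin's -y side: 0 = at rest (pad up), 0.46 rad = hard stop, pad fully down. The pivot lies across the bin at x -20, y -92, z 85 mm in the bin's frame. A lever angle of q turns the lid to 2.4 q (rigid link, both ways). It has no catch: the lid's weight pushes the pad up with about 1 to 6 N at the pad, and when let go the lid falls shut and the lever flies up.
- lever_pad (a point): centre of the top face of the red lever pad (45 x 50 mm in the bin's x and y, 8 mm thick), moving with the lever. At rest it stands 124 mm above the bench, 85 mm in front of the bin's front wall, at x -170, y -92 mm in the bin's frame, face level. To reach the stop it goes 71 mm almost straight down (within 6 mm sideways along x, ending 53 mm above the bench, its face then tilted 0.46 rad down towards the robot).
- lid (a joint): angle of the yellow sheet-steel lid, hinged along the bin's far (+x) rim: 0 = shut, 1.10 rad = fully open (lever at its stop). Negative speed is closing; falling free it slams at several rad/s, eased down it should stay well under 1.5 rad/s (a pad rise of about 90 mm/s); 30 mm/s at the pad is gentle.
- lid_front (a point): middle of the front edge of the yellow lid (176 x 156 mm plate 4 mm thick), moving with the lid; when shut it is 121 mm above the bench, just over the bin's front wall. Along the lid's +y edge a 38 mm high flange stands up, the gate that holds back the bearing.
- bearing_center (a point): centre of the worn wheel bearing, a dark steel roller 32 mm in diameter and 24 mm long with a black and brass face, lying on the chute against the lid's flange (about 137 mm above the bench). It rolls into the bin by itself within a second once the lid has risen about 0.5 rad.
- mug: white ceramic mug, 80 mm across, 92 mm high, origin at the centre of its underside; not to be disturbed
- pump_head: black plastic pump head, 55 x 30 x 50 mm high, origin at the centre of its underside; not to be disturbed
- brake_pad_a: green brake pad 55 x 14 x 10 mm with a short steel stud on top (23 mm high in all), origin at the centre of its underside; not to be disturbed
- brake_pad_b: the other green brake pad, same size; not to be disturbed
- spoke_wrench: chrome spoke wrench, flat disc 34 mm across with a tab, 7 mm thick, origin under the disc; not to be disturbed
- screwdriver: screwdriver lying on the bench to the left, about 200 mm long; not to be disturbed

How it is judged:
By the outcome, as a careful person would: the job done as asked, in the order asked, and still so for the second after the job is handed in, with the robot touching nothing.
It also fails if it takes over 48 s, if anything falls off the work surface, if the arm or the gripper's body presses on something with over 40 N, if the wrist force passes 120 N, or if a joint passes its speed limit or range.

## Working session

There is one attempt and no reset: what is moved stays moved. The work goes in short steps, Python scripts to look and compute and a shell command to move; the robot and the scene stay as the last step left them, time stands still between calls to the robot, and variables do not carry over. Pictures are saved under pics/ and viewed, at most 10 in all, crops included, and the job is handed in when it is done.

```bash
mkdir -p pics
cat > h.py <<'E'
from cell import *
import numpy as np, cv2
from scipy.spatial.transform import Rotation as Ro
def world(cam,u,v,d):
    p=camera_params(cam);K,R,t=[np.array(p[k]) for k in("K","R","t")]
    return R.T@(np.linalg.inv(K)@np.array([u,v,1])*d-t)
def onplane(cam,u,v,z):
    a=world(cam,u,v,0.1);b=world(cam,u,v,1.0);return a+(b-a)*(z-a[2])/(b[2]-a[2])
def proj(cam,X):
    p=camera_params(cam);K,R,t=[np.array(p[k]) for k in("K","R","t")]
    c=K@(R@np.array(X)+t);return c[:2]/c[2]
E
python3 - <<'E'
from h import *
s=get_state();print({k:np.round(v,3).tolist() for k,v in s.items()})
for c in("scene","top"):
    im,d=grab_frame(c);cv2.imwrite(f"pics/{c}0.png",im)
    for l,z in(("lever_pad",.124),("lid_front",.121),("bearing_center",.137),("bin",0),("mug",0),("pump_head",0),("brake_pad_a",0),("spoke_wrench",0),("screwdriver",0)):
        for r in place_of(c,l)[:2]:
            u,v=r["at"][0]*640,r["at"][1]*400
            dd=d[min(399,int(v)),min(639,int(u))]
            print(c,l,round(r["conf"],2),int(u),int(v),onplane(c,u,v,z).round(3),world(c,u,v,dd).round(3))
    m=silhouettes(c,"lever_pad")
    if m:
        k=m[0]["mask"]&(d>0);vs,us=np.nonzero(k)
        P=np.array([world(c,u,v,d[v,u]) for u,v in zip(us,vs)]);print("pad mask",m[0]["conf"],len(P),np.median(P,0).round(3),P.min(0).round(3),P.max(0).round(3))
E
```

```text
{'time': 0.0, 'joints': [-1.404, 0.277, -0.028, 1.268, -0.0, 1.467], 'dq': [0.0, 0.001, 0.001, 0.002, 0.001, 0.0], 'effort': [0.0, -44.55, 29.521, 0.016, -0.0, 0.0], 'position': [0.166, -0.602, 0.303], 'tcp_rot': [-3.139, -0.0, 0.27], 'contact_force': [0.787, -0.662, -0.301], 'ft_torque': [-0.01, -0.006, -0.004], 'finger_force': 0.0, 'opening': 0.085}
scene lever_pad 0.73 209 192 [ 0.464 -0.106  0.124] [ 0.464 -0.106  0.124]
scene lid_front 0.94 262 202 [ 0.563 -0.025  0.121] [ 0.561 -0.024  0.117]
scene bearing_center 0.66 303 192 [0.607 0.06  0.137] [0.613 0.056 0.149]
scene bin 0.71 286 254 [ 0.653 -0.035  0.   ] [ 0.698 -0.057  0.121]
scene bin 0.26 250 190 [ 0.447 -0.003  0.   ] [ 0.448 -0.004  0.002]
scene mug 0.6 280 168 [0.437 0.104 0.   ] [0.482 0.079 0.074]
scene pump_head 0.65 180 232 [ 0.44 -0.21  0.  ] [ 0.455 -0.21   0.025]
scene brake_pad_a 0.72 171 267 [ 0.507 -0.273  0.   ] [ 0.513 -0.272  0.011]
scene brake_pad_a 0.63 211 286 [ 0.61 -0.22  0.  ] [ 0.62  -0.22   0.025]
scene spoke_wrench 0.53 249 188 [ 0.439 -0.001 -0.   ] [ 0.441 -0.002  0.003]
scene spoke_wrench 0.
[... 317 characters left out ...]
.561 -0.029  0.121] [ 0.561 -0.029  0.122]
top bearing_center 0.63 325 202 [0.6   0.06  0.137] [0.598 0.061 0.15 ]
top bin 0.66 361 198 [ 0.637 -0.038  0.   ] [ 0.615 -0.022  0.121]
top mug 0.57 306 276 [0.435 0.101 0.   ] [0.435 0.101 0.004]
top pump_head 0.67 433 274 [ 0.444 -0.221  0.   ] [ 0.444 -0.213  0.026]
top brake_pad_a 0.59 454 252 [ 0.502 -0.278  0.   ] [ 0.501 -0.271  0.018]
top brake_pad_a 0.54 430 210 [ 0.61  -0.218  0.   ] [ 0.607 -0.214  0.013]
top spoke_wrench 0.46 347 275 [ 0.439 -0.002  0.   ] [ 0.439 -0.002  0.009]
top screwdriver 0.86 179 235 [0.533 0.426 0.   ] [ 0.533  0.426 -0.   ]
pad mask 0.94 517 [ 0.475 -0.117  0.123] [ 0.448 -0.136  0.073] [ 0.679 -0.087  0.128]
```

View pics/scene0.png

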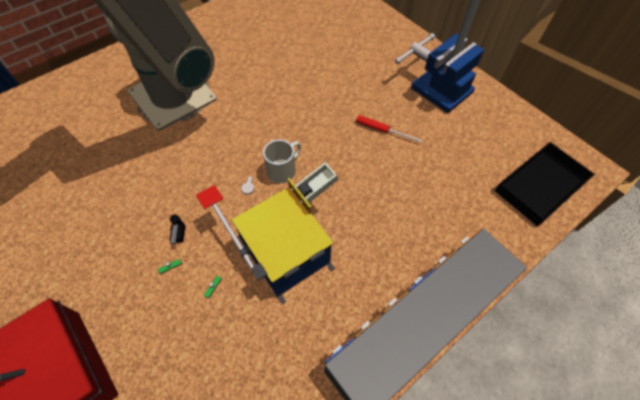

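View pics/top0.png

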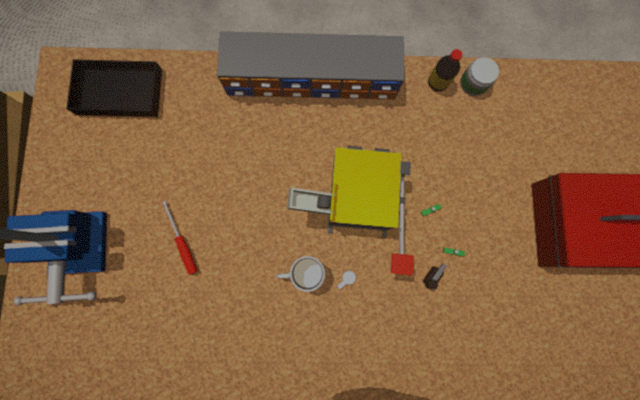

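The top view shows the red pad at about (402,264), the yellow lid at about (367,188) and the chute with the bearing at about (315,201). The scene view agrees, with the pad at (209,196). Next I'll refine the pad position and the bin yaw, then work out the approach.

```bash
cat > m.py <<'E'
from h import *
def cloud(c,im,d,kind):
    b,g,r=[im[...,i].astype(int) for i in range(3)]
    k=(r>120)&(g<60)&(b<60) if kind=="red" else (r>120)&(g>110)&(b<70)
    vs,us=np.nonzero(k&(d>0));P=np.array([world(c,u,v,d[v,u]) for u,v in zip(us,vs)])
    return P
E
python3 - <<'E'
from m import *
for c in("scene","top"):
    im,d=grab_frame(c)
    P=cloud(c,im,d,"red");k=(abs(P[:,0]-.466)<.06)&(abs(P[:,1]+.115)<.06)&(P[:,2]>.1);P=P[k]
    print(c,len(P),P.mean(0).round(4),P.min(0).round(3),P.max(0).round(3),cv2.minAreaRect(P[:,:2].astype(np.float32)*1000))
    Y=cloud(c,im,d,"yel");Y=Y[(abs(Y[:,2]-.121)<.008)&(abs(Y[:,0]-.645)<.13)]
    print(len(Y),Y.mean(0).round(4),cv2.minAreaRect(Y[:,:2].astype(np.float32)*1000))
s=get_state();R=Ro.from_euler("xyz",s["tcp_rot"]).as_matrix()
for yaw in (-.08,):
  Rt=Ro.from_euler("xyz",[np.pi,0,yaw]).as_matrix()
  T=np.array([.467,-.113,.124+.073+.03])
  print((R.T@(T-s["position"])/.12).round(3),(Ro.from_matrix(R.T@Rt).as_rotvec()/(np.pi/2)).round(3))
E
```

```text
Traceback (most recent call last):
  File "m.py", line 5, in cloud
    vs,us=np.nonzero(k&(d>0));P=np.array([world(c,u,v,d[v,u]) for u,v in zip(us,vs)])
                                          ~~~~~^^^^^^^^^^^^^^
  File "h.py", line 5, in world
    p=camera_params(cam);K,R,t=[np.array(p[k]) for k in("K","R","t")]
ValueError: time passes only in moves, steps and waits
```

```bash
sed -i 's/^def world/import functools\ncamera_params=functools.lru_cache(None)(camera_params)\ndef world/' h.py
cat > meas.py <<'E'
from m import *
for c in("scene","top"):
    im,d=grab_frame(c)
    P=cloud(c,im,d,"red");k=(abs(P[:,0]-.466)<.06)&(abs(P[:,1]+.115)<.06)&(P[:,2]>.1);P=P[k]
    print(c,len(P),P.mean(0).round(4),P.min(0).round(3),P.max(0).round(3),cv2.minAreaRect(P[:,:2].astype(np.float32)*1000))
    Y=cloud(c,im,d,"yel");Y=Y[(abs(Y[:,2]-.121)<.008)&(abs(Y[:,0]-.645)<.13)]
    print(len(Y),Y.mean(0).round(4),cv2.minAreaRect(Y[:,:2].astype(np.float32)*1000))
s=get_state();R=Ro.from_euler("xyz",s["tcp_rot"]).as_matrix()
Rt=Ro.from_euler("xyz",[np.pi,0,-.08]).as_matrix()
T=np.array([.467,-.113,.124+.073+.03])
print((R.T@(T-s["position"])/.12).round(3),(Ro.from_matrix(R.T@Rt).as_rotvec()/(np.pi/2)).round(3))
E
python3 meas.py
```

```text
scene 316 [ 0.473  -0.1133  0.1236] [ 0.451 -0.137  0.12 ] [ 0.495 -0.089  0.129] ((472.6947937011719, -113.32888793945312), (46.40092468261719, 43.048973083496094), 85.96001434326172)
4944 [ 0.6509 -0.0376  0.1209] ((646.244384765625, -27.313369750976562), (168.10325622558594, 176.88021850585938), 85.9658432006836)
top 417 [ 0.4679 -0.1125  0.1236] [ 0.446 -0.136  0.119] [ 0.49  -0.088  0.127] ((468.2427673339844, -111.9066390991211), (47.696319580078125, 44.3976936340332), 87.78186798095703)
4839 [ 0.6431 -0.0349  0.1208] ((644.53369140625, -32.99131774902344), (157.07041931152344, 177.968017578125), 85.7831039428711)
[ 3.5   -3.263  0.641] [-0.    -0.     0.223]
```

The pad is at about (0.469, -0.113, 0.124) and the bin yaw is about -0.072, both consistent with the given dimensions. Now the transit with the gripper shut.

```bash
python3 -m handwheel '[[-1,[0.88,-0.82,0],[0,0,0]],[-1,[0.88,-0.82,0],[0,0,0]],[-1,[0.88,-0.82,0],[0,0,0]],[-1,[0.88,-0.82,0],[0,0,0]],[-1,[0.88,-0.82,0],[0,0,0]]]' 20
python3 -m handwheel '[[-1,[0.88,-0.82,0],[0,0,0]],[-1,[0.88,-0.82,0],[0,0,0]],[-1,[0.88,-0.82,0],[0,0,0]],[-1,[0.88,-0.82,0],[0,0,0]],[-1,[0.88,-0.82,0],[0,0,0]]]'
python3 -m handwheel '[[-1,[0.88,-0.82,0],[0,0,0]],[-1,[0.88,-0.82,0],[0,0,0]],[-1,[0.88,-0.82,0],[0,0,0]],[-1,[0.88,-0.82,0],[0,0,0]],[-1,[0.88,-0.82,0],[0,0,0]]]'
python3 -m handwheel '[[-1,[0.88,-0.82,0],[0,0,0.22]],[-1,[0.88,-0.82,0],[0,0,0.22]],[-1,[0.88,-0.82,0],[0,0,0.22]],[-1,[0.88,-0.82,0],[0,0,0.22]],[-1,[0.88,-0.82,0],[0,0,0.22]],[-1,[0.88,-0.82,0],[0,0,0.22]],[-1,[0.88,-0.82,0],[0,0,0.22]]]'
sed -i 's/T=np.array(.*/T=np.array([.469,-.113,.124+.073+.02])/; s/-.08\]/-.072]/' meas.py; sed -n '/^s=/,$p' meas.py > to.py; sed -i '1i from m import *' to.py; python3 to.py
```

```text
time: 1.67
position: [0.2436, -0.4755, 0.3039]
tcp_rot: [-3.139, -0.001, 0.274]
contact_force: [-0.2, 0.4, -0.3]
opening: 0.0254
finger_force: 0.0
time: 2.08
position: [0.3188, -0.3538, 0.304]
tcp_rot: [-3.141, -0.001, 0.274]
contact_force: [0.7, -0.2, 0.2]
opening: 0.0
finger_force: 0.0
time: 2.5
position: [0.3947, -0.2319, 0.3042]
tcp_rot: [3.141, -0.001, 0.274]
contact_force: [-1.2, 0.3, -0.1]
opening: 0.0004
finger_force: 0.0
time: 3.08
position: [0.469, -0.1117, 0.3039]
tcp_rot: [3.141, 0.0, -0.076]
contact_force: [1.0, 0.2, -0.2]
opening: 0.0002
finger_force: 0.0
[0.001 0.01  0.724] [ 0.001  0.    -0.003]
```

```bash
python3 -m handwheel '[[-1,[0,0.01,0.3],[0,0,0]],[-1,[0,0.01,0.55],[0,0,0]],[-1,[0,0.01,0.7],[0,0,0]],[-1,[0,0.01,0.75],[0,0,0]],[-1,[0,0.01,0.75],[0,0,0]],[-1,[0,0.01,0.75],[0,0,0]]]'
python3 - <<'E'
from m import *
for c in("scene",):
    im,d=grab_frame(c);cv2.imwrite("pics/s1.png",cv2.resize(im[120:320,120:360],None,fx=3,fy=3))
print(proj("scene",[.469,-.113,.124]))
E
```

```text
time: 3.58
position: [0.4688, -0.113, 0.2146]
tcp_rot: [3.141, -0.001, -0.078]
contact_force: [0.6, -0.0, 1.2]
opening: -0.0004
finger_force: 0.0
[208.29741503 195.09714641]
```

View pics/s1.png

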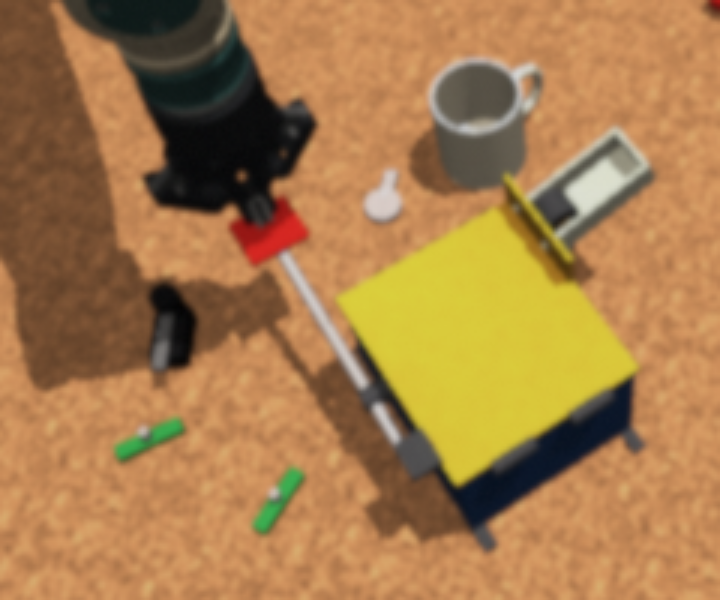

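The closed fingertips are just above the pad centre, with the tip at crop (262,215) on the pad, and the arm and body are clear. Now I'll press.

```bash
python3 -m handwheel '[[-1,[0,0,0.06],[0,0,0]],[-1,[0,0,0.11],[0,0,0]],[-1,[0,0,0.15],[0,0,0]],[-1,[0,0,0.19],[0,0,0]],[-1,[0,0,0.23],[0,0,0]],[-1,[0,0,0.27],[0,0,0]],[-1,[0,0,0.31],[0,0,0]],[-1,[0,0,0.35],[0,0,0]],[-1,[0,0,0.39],[0,0,0]],[-1,[0,0,0.43],[0,0,0]],[-1,[0,0,0.47],[0,0,0]],[-1,[0,0,0.5],[0,0,0]]]'
python3 - <<'E'
from m import *
im,d=grab_frame("scene");cv2.imwrite("pics/s2.png",cv2.resize(im[120:320,120:360],None,fx=3,fy=3))
print(get_state()["contact_force"])
E
```

```text
time: 4.63
position: [0.466, -0.1113, 0.1528]
tcp_rot: [3.141, 0.006, -0.076]
contact_force: [-6.2, -0.8, 3.9]
opening: 0.0
finger_force: 2.6
[-4.55113027 -0.29935902  3.10604628]
```

View pics/s2.png

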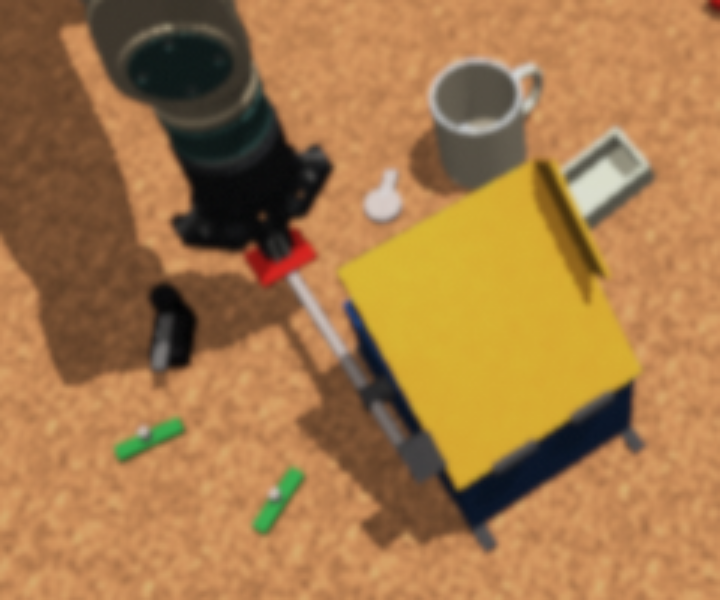

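The lid is about half open and the bearing is no longer on the visible part of the chute. I'll continue more slowly.

```bash
python3 -m handwheel '[[-1,[0,0,0.03],[0,0,0]],[-1,[0,0,0.06],[0,0,0]],[-1,[0,0,0.09],[0,0,0]],[-1,[0,0,0.12],[0,0,0]],[-1,[0,0,0.12],[0,0,0]],[-1,[0,0,0.12],[0,0,0]]]'
cat > lid.py <<'E'
from m import *
import sys
s=get_state();print(s["contact_force"].round(1) if hasattr(s["contact_force"],"round") else s["contact_force"],s["position"])
for c in("scene","top"):
    im,d=grab_frame(c)
    if c=="scene": cv2.imwrite(f"pics/{sys.argv[1]}.png",cv2.resize(im[120:320,120:360],None,fx=3,fy=3))
    Y=cloud(c,im,d,"yel");Y=Y[(Y[:,0]>.5)&(Y[:,0]<.8)&(abs(Y[:,1]+.04)<.1)&(Y[:,2]>.1)]
    # lid plane: in-lid only (bin y -60..60), slope along bin x
    ax=np.array([np.cos(.072),-np.sin(.072)]);x=(Y[:,:2]-[.645,-.034])@ax
    y=(Y[:,:2]-[.645,-.034])@[ax[1]*-1,ax[0]]
    k=abs(y)<.055;x=x[k];z=Y[k,2]
    for _ in range(3):
        p=np.polyfit(x,z,1);g=abs(z-np.polyval(p,x))<.006;x,z=x[g],z[g]
    print(c,len(x),"lid angle",round(float(np.arctan(-p[0])),3))
    for l in("lever_pad","bearing_center","lid_front"):
        for r in place_of(c,l)[:1]:
            u,v=r["at"][0]*640,r["at"][1]*400;print(l,round(r["conf"],2),int(u),int(v),world(c,u,v,d[int(v),int(u)]).round(3))
E
python3 lid.py s3
```

```text
time: 5.18
position: [0.4682, -0.1113, 0.1392]
tcp_rot: [-3.141, 0.001, -0.076]
contact_force: [-3.7, 1.2, 2.3]
opening: -0.0006
finger_force: 1.6
[-3.7  1.2  2.3] [ 0.46824292 -0.11130459  0.13915188]
scene 3978 lid angle 0.962
lever_pad 0.76 214 205 [ 0.485 -0.112  0.096]
bearing_center 0.31 281 170 [0.483 0.081 0.064]
lid_front 0.93 275 196 [ 0.641 -0.029  0.26 ]
top 1299 lid angle 0.957
lever_pad 0.56 397 266 [ 0.462 -0.076  0.24 ]
bearing_center 0.59 381 215 [ 0.588 -0.085  0.033]
lid_front 0.8 378 174 [ 0.638 -0.039  0.255]
```

```bash
python3 -m handwheel '[[-1,[0,0,0.02],[0,0,0]],[-1,[0,0,0.04],[0,0,0]],[-1,[0,0,0.05],[0,0,0]],[-1,[0,0,0.055],[0,0,0]],[-1,[0,0,0.055],[0,0,0]],[-1,[0,0,0.055],[0,0,0]]]'
python3 lid.py s4
```

```text
time: 6.08
position: [0.4694, -0.1118, 0.1331]
tcp_rot: [3.142, -0.002, -0.076]
contact_force: [-0.5, 0.7, 0.5]
opening: -0.0002
finger_force: 1.0
[-0.5  0.7  0.5] [ 0.46942845 -0.11178979  0.133128  ]
scene 3718 lid angle 1.068
lever_pad 0.59 215 205 [ 0.486 -0.111  0.094]
lid_front 0.66 278 199 [ 0.657 -0.032  0.27 ]
top 178 lid angle 1.046
lever_pad 0.78 395 266 [ 0.462 -0.075  0.226]
bearing_center 0.71 381 217 [ 0.582 -0.085  0.035]
lid_front 0.88 381 165 [ 0.654 -0.043  0.265]
```

```bash
python3 -m handwheel '[[-1,[0,0,0.006],[0,0,0]],[-1,[0,0,0.012],[0,0,0]],[-1,[0,0,0.012],[0,0,0]]]'
python3 lid.py s5
python3 - <<'E'
from m import *
im,d=grab_frame("top");cv2.imwrite("pics/t5.png",cv2.resize(im[120:320,270:470],None,fx=3,fy=3))
E
```

```text
time: 6.73
position: [0.4689, -0.112, 0.1315]
tcp_rot: [3.141, -0.001, -0.076]
contact_force: [0.2, 0.2, 2.3]
opening: -0.0001
finger_force: 0.7
[0.2 0.2 2.3] [ 0.46892646 -0.11197977  0.13150515]
scene 1307 lid angle 1.063
lever_pad 0.69 214 205 [ 0.481 -0.112  0.092]
bearing_center 0.48 256 245 [ 0.684 -0.109  0.217]
lid_front 0.79 278 197 [0.57  0.012 0.113]
top 163 lid angle 1.074
lever_pad 0.75 395 266 [ 0.462 -0.076  0.226]
bearing_center 0.7 381 216 [ 0.585 -0.086  0.032]
lid_front 0.64 379 164 [ 0.654 -0.037  0.272]
```

View pics/t5.png

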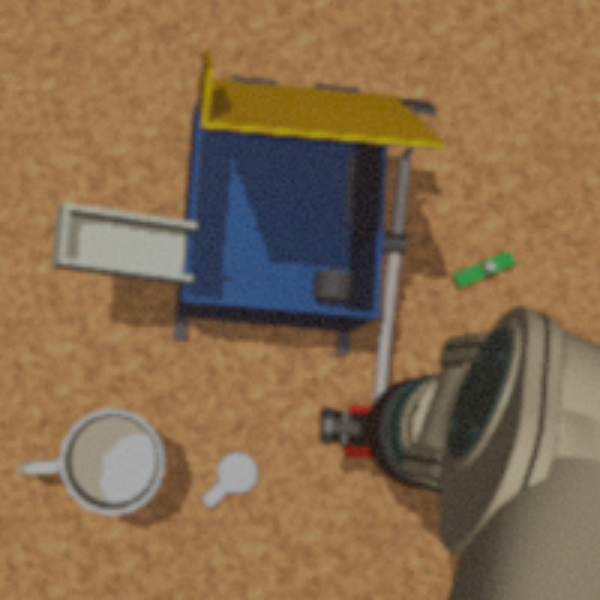

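The bearing is in the bin at crop (333,285) and the lid is nearly vertical. I'll go down in fine steps until I feel the stop.

```bash
python3 -m handwheel '[[-1,[0,0,0.004],[0,0,0]],[-1,[0,0,0.008],[0,0,0]],[-1,[0,0,0.008],[0,0,0]]]'
python3 lid.py s6
```

```text
time: 7.43
position: [0.4688, -0.1118, 0.1306]
tcp_rot: [3.141, -0.0, -0.076]
contact_force: [0.7, -1.6, 2.9]
opening: -0.0007
finger_force: 1.0
[ 0.7 -1.6  2.9] [ 0.46880304 -0.11176212  0.13057658]
scene 1080 lid angle 1.068
lever_pad 0.82 217 206 [ 0.483 -0.108  0.084]
bearing_center 0.36 255 245 [ 0.684 -0.112  0.22 ]
lid_front 0.83 280 201 [ 0.661 -0.032  0.27 ]
top 158 lid angle 1.088
lever_pad 0.89 396 264 [ 0.466 -0.077  0.23 ]
bearing_center 0.51 379 215 [ 0.588 -0.079  0.034]
lid_front 0.82 381 158 [ 0.681 -0.051  0.225]
```

```bash
python3 -m handwheel '[[-1,[0,0,0.004],[0,0,0]],[-1,[0,0,0.008],[0,0,0]],[-1,[0,0,0.008],[0,0,0]]]'
python3 -m handwheel '[[-1,[0,0,0.004],[0,0,0]],[-1,[0,0,0.004],[0,0,0]]]'
```

```text
time: 8.08
position: [0.4688, -0.1117, 0.1303]
tcp_rot: [3.141, -0.0, -0.076]
contact_force: [-0.5, -0.0, 8.7]
opening: -0.0
finger_force: 3.9
time: 8.25
position: [0.4689, -0.1118, 0.1302]
tcp_rot: [3.141, -0.0, -0.076]
contact_force: [-2.4, 0.1, 10.4]
opening: 0.0001
finger_force: 5.5
```

The stop is reached gently at about 10 N. Now I'll let the lever up at about 29 mm/s.

```bash
python3 -m handwheel '[[-1,[0,0,-0.02],[0,0,0]],[-1,[0,0,-0.04],[0,0,0]],[-1,[0,0,-0.06],[0,0,0]],[-1,[0,0,-0.08],[0,0,0]],[-1,[0,0,-0.1],[0,0,0]],[-1,[0,0,-0.12],[0,0,0]],[-1,[0,0,-0.14],[0,0,0]],[-1,[0,0,-0.16],[0,0,0]],[-1,[0,0,-0.18],[0,0,0]],[-1,[0,0,-0.2],[0,0,0]],[-1,[0,0,-0.22],[0,0,0]],[-1,[0,0,-0.24],[0,0,0]]]'
python3 lid.py s7
```

```text
time: 9.25
position: [0.4681, -0.1113, 0.158]
tcp_rot: [-3.141, 0.001, -0.076]
contact_force: [-6.4, 0.7, 4.6]
opening: -0.0003
finger_force: 2.6
[-6.4  0.7  4.6] [ 0.46811118 -0.11129259  0.15798718]
scene 4294 lid angle 0.652
lever_pad 0.81 212 198 [ 0.481 -0.109  0.122]
top 2563 lid angle 0.651
lever_pad 0.73 397 266 [ 0.463 -0.075  0.245]
bearing_center 0.52 382 217 [ 0.582 -0.087  0.036]
lid_front 0.78 372 199 [ 0.595 -0.031  0.227]
```

```bash
python3 -m handwheel '[[-1,[0,0,-0.02],[0,0,0]],[-1,[0,0,-0.04],[0,0,0]],[-1,[0,0,-0.06],[0,0,0]],[-1,[0,0,-0.08],[0,0,0]],[-1,[0,0,-0.1],[0,0,0]],[-1,[0,0,-0.12],[0,0,0]],[-1,[0,0,-0.14],[0,0,0]],[-1,[0,0,-0.16],[0,0,0]],[-1,[0,0,-0.18],[0,0,0]],[-1,[0,0,-0.2],[0,0,0]],[-1,[0,0,-0.22],[0,0,0]],[-1,[0,0,-0.24],[0,0,0]]]'
python3 -m handwheel '[[-1,[0,0,-0.015],[0,0,0]],[-1,[0,0,-0.03],[0,0,0]],[-1,[0,0,-0.045],[0,0,0]],[-1,[0,0,-0.06],[0,0,0]],[-1,[0,0,-0.075],[0,0,0]],[-1,[0,0,-0.09],[0,0,0]],[-1,[0,0,-0.105],[0,0,0]],[-1,[0,0,-0.12],[0,0,0]],[-1,[0,0,-0.135],[0,0,0]],[-1,[0,0,-0.15],[0,0,0]],[-1,[0,0,-0.165],[0,0,0]],[-1,[0,0,-0.18],[0,0,0]]]'
python3 -m handwheel '[[-1,[0,0,-0.2],[0,0,0]],[-1,[0,0,-0.4],[0,0,0]],[-1,[0,0,-0.6],[0,0,0]],[-1,[0,0,-0.7],[0,0,0]],[-1,[0,0,-0.7],[0,0,0]],[-1,[0,0,-0.7],[0,0,0]]]'
python3 lid.py s8
```

```text
time: 10.65
position: [0.4709, -0.1116, 0.1884]
tcp_rot: [-3.14, -0.006, -0.075]
contact_force: [-0.2, 1.8, 5.0]
opening: -0.0002
finger_force: 2.8
time: 11.65
position: [0.4686, -0.1117, 0.2084]
tcp_rot: [-3.142, 0.0, -0.076]
contact_force: [0.5, 0.5, -0.9]
opening: 0.0001
finger_force: 0.0
time: 12.15
position: [0.4691, -0.1118, 0.2928]
tcp_rot: [3.141, -0.002, -0.076]
contact_force: [-0.8, 0.1, -0.3]
opening: 0.0
finger_force: 0.0
[-0.8  0.1 -0.3] [ 0.46908239 -0.11180746  0.29281234]
scene 3582 lid angle -0.001
lever_pad 0.9 211 193 [ 0.47  -0.105  0.123]
lid_front 0.58 261 200 [ 0.489  0.003 -0.002]
top 3547 lid angle 0.0
lever_pad 0.83 404 265 [ 0.464 -0.079  0.288]
lid_front 0.83 366 219 [ 0.566 -0.034  0.118]
```

View pics/s8.png

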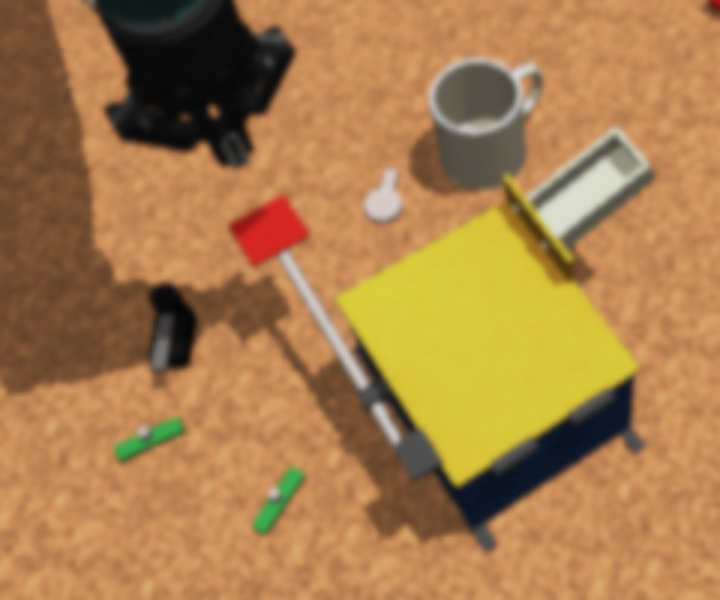

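The lid is shut (angle 0), the chute is empty, and the pad is back up at crop (268,230). The hand is clear and the mug, tools and parts are where they were.

```bash
python3 -c "
from cell import *
print(finish_job())"
```

```text
the job is handed in; nothing more can be done
None
```

The job is done and handed in at about 12 s of the 48 s allowed: the lever was pressed to its stop at about 10 N, the bearing rolled into the bin, the lid was eased shut with the pad rising at about 30 mm/s, and the hand was lifted clear with nothing else on the bench moved.

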